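# Polish a mounted specimen on the hand-cranked platen and park it at the pointer

## Task

Polish the weighted specimen on the hand polisher: by its crank handle, turn the platen anticlockwise (seen from above) at 15 turns a minute, give or take 2, without a break for six seconds, and never let it get faster than 21 turns a minute. Then bring it to a stop with the brass mark on the platen in line with the steel pointer on the bowl's rim, let go of the handle and leave it so. Work it by the crank only: keep off the platen itself, leave the specimen in its holder, and do not disturb the things lying around.

Things in the scene. Friction and masses are not known exactly. Their poses are not given: they have to be found in the camera images.
- polisher: The fixed hand polisher: a white round bowl, 300 mm across, 68 mm high, open at the top; place and yaw vary. Origin: on the table under the turning axis, z up. On its +y side stands the specimen holder: post 172 mm from the axis, top at 80 mm, and a square aluminium frame round the specimen, centred 90 mm from the axis, 34 mm square inside, top at 79 mm.
- spindle (a joint): Turning angle of the platen about the bowl's upright axis, rad, counted on over many turns, growing anticlockwise seen from above; 15 turns a minute are 1.57 rad/s. Ball bearings, own drag only 0.004 N m s/rad. The rubbing specimen brakes it with dry friction, nominally 0.095 N m (hidden, about half to 1.9 times that), which also holds it once it stands.
- platen: The heavy dark steel disc that turns in the bowl, 250 mm across, 22 mm thick, with grey cloth on top; upper face 60 mm above the table. Nominally 7.5 kg, inertia 0.059 kg m2 (hidden, 0.8 to 1.25 times). Origin on the turning axis at table height; its own x axis points from the axis to the brass mark. The robot must not touch it.
- mark (a point): A point on the brass mark, a strip 60 mm long and 11 mm wide let radially into the top of the platen (62 to 122 mm from the axis); this point is 116 mm from the axis and goes round with the platen.
- pointer (a point): The fixed point over the platen, 116 mm from the axis, at which the steel pointer on the bowl's rim aims (50 degrees clockwise from the polisher's own x axis). The mark is in line when mark lies here. Height 60 mm.
- crank: The aluminium crank over the platen's centre, turning without end about the same axis; bar 92 x 22 x 10 mm, top 122 mm above the table. Origin on the axis at table height; its own x axis points to the handle. It drives the platen only through a slipping oil coupling: torque on the platen = 0.08 N m s/rad x (crank speed - platen speed), either way. So the platen coasts (time constant about 0.7 s).
- handle (a point): Where to grip: the middle of the crank's handle, an upright black round sleeve, 25 mm in diameter, 56 mm tall (124 to 180 mm above the table), turning freely on its pin, 55 mm from the axis. This point is 155 mm above the table. Grip it from above and lead it round in a circle; the hand need not turn. It takes about 1 to 5 N. It stands at any angle at the start.
- axis (a point): Point on the turning axis at the handle's height, 155 mm above the table: centre of the circle that the handle makes.
- specimen: The specimen: a dark red-brown round moulding, 30 mm in diameter and 26 mm high, with a round steel weight on it, 34 mm in diameter and 14 mm high, standing loose in the holder and rubbing on the platen 90 mm from the axis; together nominally 120 g (hidden, varies). Origin: centre of its underside; its top is 100 mm above the table. Leave it there.
- mount_a: A loose dark red-brown specimen mounting, 32 mm in diameter, 20 mm high; a bystander. Origin: centre of its underside.
- mount_b: Another such mounting; a bystander.
- wash_bottle: A white bottle with a red cap, 64 mm in diameter, 160 mm high; a bystander. Origin: centre of its underside.
- specimen_tray: An open grey tray with four compartments, 130 x 100 x 30 mm; a bystander. Origin: centre of its underside.

How it is judged:
By the outcome, as a careful person would: the job done as asked, in the order asked, and still so for the second after the job is handed in, with the robot touching nothing.
It also fails if it takes over 64 s, if anything falls off the work surface, if the arm or the gripper's body presses on something with over 40 N, if the wrist force passes 120 N, or if a joint passes its speed limit or range.

## Robot

A 6-joint arm with a two-finger parallel gripper is mounted at the origin on the work surface. World frame = base frame: x ahead of the robot, y to its left, z up, the work surface at z = 0. Lengths are in mm, angles in rad, forces in N, time in s.
With the tool pointing down it reaches from about 275 to 1000 mm from the base axis. Payload 8.4 kg.
Tool frame: the origin (TCP) lies at the very end of the fingers, on their centre line; the grasp point (between the pads) lies 19 mm behind it; z points along the fingers, y is the line along which they close (so a half turn about z gives the same grasp; the last joint's range is limited). The gripper opens to 85 mm and grips with 20 to 120 N. Pads are 22 mm wide; open, the fingers measure 114 mm over their backs; the gripper's body (76 mm by 85 mm) begins 54 mm behind the grasp point. The pads swing forward as they close: fully open they stand 13 mm farther back than shut.
Start: joints at [-1.108, 0.353, 1.633, -0, 1.155, -0.002], TCP at [280.151, -558.698, 231.281] pointing down, gripper open.
Joint ranges: [-2.63, 2.63], [-0.92, 2.1], [0.06, 2.66], [-1.3, 4.44], [0, 2.69], [-3.02, 3.02]. Speed limits (rad/s): [2.22, 2.22, 2.79, 3.14, 3.14, 3.14].

## Interface

Orientations are given as [roll, pitch, yaw] about the fixed x, y, z axes, in that order (R = Rz(yaw) Ry(pitch) Rx(roll)).
In Python, from rig import telemetry, imaging, r gives the robot as it stands. The module is installed in compiled form; this text tells all that it offers.
- The arm moves only by the tool step_arm, never from a script. Its argument "moves" is a list of rows, each a list of 3 entries, a list of its own where there are three numbers: the turn, a rotation vector about the tool's x, y, z scaled (see below), then the shift along the tool's x, y, z scaled (see below), then the opening, from -1 (shut) to 1 (fully open). A call has 1 to 8 rows; each row is the pose to reach, as a shift and turn from the pose commanded when the call began, along the tool's axes at that moment; what a row does not reach only later rows make up. The controller multiplies each number of a shift by 200 mm and each number of a turn by 45 degrees. A row lasts 1/10 s, in which the tool goes at most 50 mm and 8.59 degrees, less where a joint would pass 70% of its speed; a pose out of reach is approached as far as the arm can. A call with a number of a shift or a turn outside -1 to 1 is refused whole. A call with a gripper value outside its range is refused whole. The fingers move at their own pace and stop on an object; "squeeze" is the grip in N (left out, the last holds). Time passes only in rows, so rows that repeat a pose let the fingers close. It gives the time, the measured TCP pose, the force, the opening and the grip force at its end, in the units of the state.
- telemetry.sense(): the state, without advancing time (a new reading comes with each control period).
- imaging.grab_frame(name): name is "scene" or "top" or "wrist"; returns the picture (420x560x3 uint8, red, green, blue); there is no depth.
- imaging.calibration(name): a dict with "fx", "fy", "cx", "cy" (pixels), "cam_to_world" (4x4, takes a point from camera to world coordinates). Camera axes: x right, y up, looking along -z (the intrinsics and any distortion apply to the point x, -y, -z); pixel columns grow to the right and rows downward; lengths in mm; the calibration is good to about 2 mm. A picture is of the moment at which its call begins: read the wrist's pose just before it. calibration takes no time and is no camera call; for the wrist camera it gives the pose at the moment of the call.
- r.sign_off(): hands the job in; it is judged then, once.
Trained networks look in the newest picture that a camera, given by its name, has taken for a name from the list of things; names that differ only in an ending like _2 or _b are one class to them, and where a whole thing is asked for, a point or a joint stands for the part that bears it (a point fixed in the world has none). Each returns a list of dicts, best first, with "conf" (0 to 1); they miss things now and then, are a little off and sometimes report something else, mostly with a low value. They report only what shows in the picture. A call takes as long as a camera call.
- imaging.recognise(camera, name): "extent" ([left, top, width, height] in pixels, round what is visible of it).
- imaging.mark_of(camera, name): "xy" ([column, row] in pixels: a listed point, or the origin of a listed thing).
The state is a dict: "clock": time; "qpos": joint angles; "qvel": joint speeds; "joint_efforts": joint torques, N m; "eef_pos": TCP position; "tcp_rot": TCP orientation; "contact_force": force on the tool from outside, world axes, zero at the start; "wrist_torque": the same for the moment, N m; "opening": opening from 0.0 (shut) to 1.0 (fully open); "grasp_force": force on a finger pad.
Only numpy, scipy, OpenCV 4.12 (cv2) and the standard library are available. Lean on these libraries where they do the work, as an engineer would, in place of code of your own. Each camera call takes 0.05 s, during which the arm holds its last target. There are 200 camera calls.

## Working session

There is one attempt and no reset: what is moved stays moved. The work goes in short steps, Python scripts to look and compute and a tool call to move; the robot and the scene stay as the last step left them, time stands still between calls to the robot, and variables do not carry over. Pictures are saved under pics/ and viewed, at most 10 in all, crops included, and the job is handed in when it is done.

Besides the shell and the picture viewer there is one more tool, called after ">>>" as name([rows], argument=value, ...), one row to a line, values as JSON. step_arm: Moves the arm, as the interface text tells. Its arguments: {"type":"object","properties":{"moves":{"type":"array"},"squeeze":{"type":"number"}},"required":["moves"]}

```bash
mkdir -p pics
cat > h.py <<'E'
import numpy as np, cv2
from rig import telemetry, imaging, r
def toworld(cam,xy,z):
    c=imaging.calibration(cam); M=np.array(c["cam_to_world"])
    d=M[:3,:3]@np.array([(xy[0]-c["cx"])/c["fx"],-(xy[1]-c["cy"])/c["fy"],-1.])
    o=M[:3,3]; return o+d*(z-o[2])/d[2]
def topix(cam,p):
    c=imaging.calibration(cam); M=np.array(c["cam_to_world"])
    q=M[:3,:3].T@(np.array(p)-M[:3,3]); return [c["cx"]-c["fx"]*q[0]/q[2], c["cy"]+c["fy"]*q[1]/q[2]]
def grab(cam,fn=None):
    im=imaging.grab_frame(cam)
    if fn: cv2.imwrite("pics/"+fn,im[:,:,::-1])
    return im
E
python3 - <<'E'
from h import *
s=telemetry.sense(); print({k:np.round(v,3).tolist() for k,v in s.items()})
print(imaging.calibration("top"))
for cam in("top","scene"):
    grab(cam,cam+"0.png")
    for n,z in(("handle",155),("axis",155),("mark",60),("pointer",60),("specimen",60),("polisher",0),("crank",0),("wash_bottle",0)):
        for d in imaging.mark_of(cam,n)[:2]: print(cam,n,round(d["conf"],2),np.round(d["xy"],1),np.round(toworld(cam,d["xy"],z),1))
E
```

```text
{'clock': 0.0, 'qpos': [-1.108, 0.354, 1.634, 0.0, 1.155, -0.002], 'qvel': [-0.0, 0.0, -0.001, 0.001, -0.0, 0.0], 'joint_efforts': [-0.001, -60.524, -34.208, 0.0, 0.009, 0.0], 'eef_pos': [279.925, -558.271, 230.558], 'tcp_rot': [-3.14, -0.0, 0.465], 'contact_force': [1.205, 0.999, -0.406], 'wrist_torque': [0.035, 0.025, 0.024], 'grasp_force': 0.0, 'opening': 0.998}
{'fx': 379.09957043430114, 'fy': 379.09957043430114, 'cx': 273.21812824736986, 'cy': 208.83688889586224, 'cam_to_world': array([[-1.43101943e-01,  9.65271198e-01, -2.18571153e-01,
         3.73239643e+02],
       [-9.89695608e-01, -1.40669985e-01,  2.67312468e-02,
         3.33923188e+01],
       [-4.94349826e-03,  2.20144203e-01,  9.75454813e-01,
         1.02179719e+03],
       [ 0.00000000e+00,  0.00000000e+00,  0.00000000e+00,
         1.00000000e+00]])}
top handle 0.6 [117.3 249.9] [523.5 377.2 155. ]
top handle 0.37 [233.6 187.2] [633.2  95.2 155. ]
top axis 0.88 [259.3 192.1] [612.4  36.4 155. ]
top mark 0.57 [225.  188.4] [661.7 124.8  60. ]
top specimen 0.53 [234.5 189.4] [655.4 100.4  60. ]
top polisher 0.74 [265.8 210.8] [599.6  26.4   0. ]
top polisher 0.56 [118.3 251.6] [545.4 436.2   0. ]
top crank 0.94 [265.  212.9] [594.1  29.5   0. ]
top crank 0.75 [223.8 187.1] [683.9 133.4   0. ]
top wash_bottle 0.69 [428.4 255.4] [ 415.4 -388.3    0. ]
scene handle 0.81 [299.2 197.2] [579.7  70.9 155. ]
scene axis 0.85 [289.8 212.5] [609.4  23.2 155. ]
scene mark 0.8 [330.8 231.1] [662.5 127.8  60. ]
scene pointer 0.7 [257.9 261.4] [644.2 -91.4  60. ]
scene pointer 0.55 [300.1 198. ] [523.2 117.9  60. ]
scene specimen 0.68 [323.6 233.7] [659.5 105.8  60. ]
scene polisher 0.89 [288.7 243.8] [608.2  28.8   0. ]
scene wash_bottle 0.86 [123.6 257.5] [ 416.  -388.1    0. ]
```

View pics/top0.png

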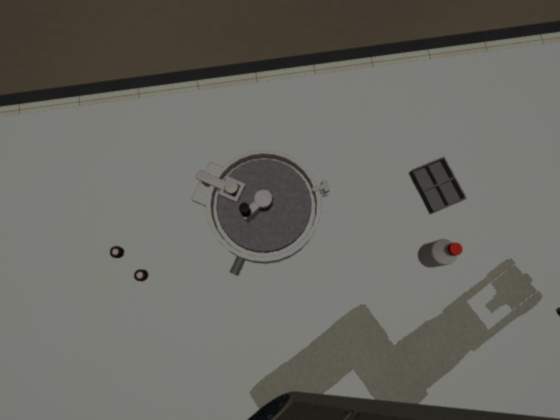

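View pics/scene0.png

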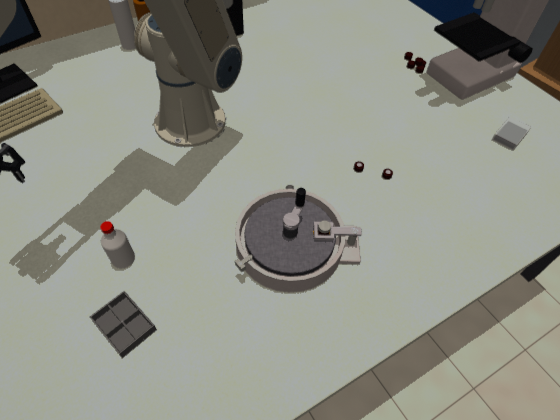

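The top view shows the bowl centred near (264,206), the handle at (245,210), the specimen at (231,187) and the pointer at (320,188). The scene view shows the handle at (300,197) and the pointer at (243,264). The brass mark isn't obvious in either. I'll move over the polisher for a closer look.

>>> step_arm([
  [[0,0,0],[0.93,-0.63,-0.4],1],
  [[0,0,0],[0.93,-0.63,-0.4],1],
  [[0,0,0],[0.93,-0.63,-0.4],1],
  [[0,0,0],[0.93,-0.63,-0.4],1],
  [[0,0,0],[0.93,-0.63,-0.4],1],
])

```text
clock: 1.4
eef_pos: [390.9, -360.6, 312.5]
tcp_rot: [3.141, -0.001, 0.465]
contact_force: [0.1, -0.1, 0.3]
opening: 0.997
grasp_force: 0.0
```

>>> step_arm([
  [[0,0,0],[0.93,-0.63,-0.2],1],
  [[0,0,0],[0.93,-0.63,-0.2],1],
  [[0,0,0],[0.93,-0.63,-0.2],1],
  [[0,0,0],[0.93,-0.63,-0.2],1],
  [[0,0,0],[0.93,-0.63,-0.2],1],
])

```text
clock: 1.9
eef_pos: [501.1, -163.7, 352.3]
tcp_rot: [3.141, -0.002, 0.467]
contact_force: [0.3, -1.0, -0.3]
opening: 1.0
grasp_force: 0.0
```

>>> step_arm([
  [[0,0,0],[0.4,-0.3,0],1],
  [[0,0,0],[0.4,-0.3,0],1],
  [[0,0,0],[0.4,-0.3,0],1],
  [[0,0,0],[0.4,-0.3,0],1],
])

```text
clock: 2.3
eef_pos: [544.5, -76.1, 351.1]
tcp_rot: [-3.142, 0.001, 0.467]
contact_force: [-0.2, -0.4, 1.0]
opening: 0.999
grasp_force: 0.0
```

Run:
```python
from h import *
s=telemetry.sense(); print({k:np.round(s[k],3).tolist() for k in("clock","eef_pos","tcp_rot","qpos")})
print(np.round(imaging.calibration("wrist")["cam_to_world"],3), imaging.calibration("wrist")["fx"])
cam="wrist"; grab(cam,"w1.png")
for n,z in(("handle",155),("axis",155),("mark",60),("pointer",60),("specimen",60),("polisher",0)):
    for d in imaging.mark_of(cam,n)[:2]: print(cam,n,round(d["conf"],2),np.round(d["xy"],1),np.round(toworld(cam,d["xy"],z),1))
```

```text
{'clock': 2.3, 'eef_pos': [544.543, -76.114, 351.103], 'tcp_rot': [-3.142, 0.001, 0.467], 'qpos': [-0.141, 0.141, 1.645, -0.0, 1.356, 0.962]}
[[ 4.50000e-01  8.55000e-01  2.58000e-01  6.10218e+02]
 [-8.93000e-01  4.31000e-01  1.29000e-01 -4.22650e+01]
 [-1.00000e-03 -2.88000e-01  9.58000e-01  4.93468e+02]
 [ 0.00000e+00  0.00000e+00  0.00000e+00  1.00000e+00]] 339.68245221808417
wrist handle 0.6 [149.3  80.6] [577.6  76.3 155. ]
wrist axis 0.64 [208.3  76. ] [606.   28.2 155. ]
wrist pointer 0.82 [316.9 111.3] [627.3 -86.5  60. ]
wrist specimen 0.8 [179.6   8.1] [656.8 105.6  60. ]
wrist polisher 0.72 [230.4  85.3] [607.2  29.8   0. ]
```

View pics/w1.png

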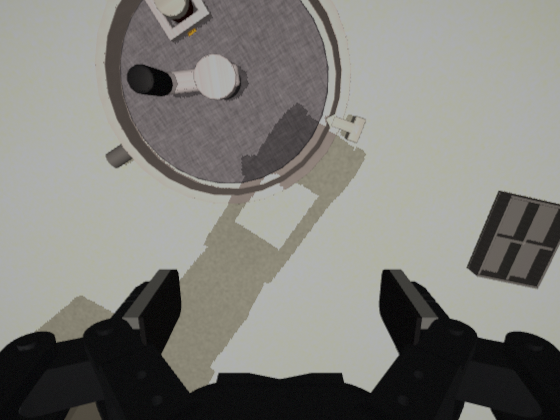

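The wrist view shows the bowl, with the hub at (217,77), the handle at (150,80) and the pointer tip at (327,121). The brass mark peeks out from under the specimen holder at (192,32). The network points fit the given sizes: handle radius about 56 mm, pointer 117 mm, specimen 92 mm. Next I'll go above the handle and yaw the hand so the wrist camera looks towards the pointer.

>>> step_arm([
  [[0,0,0.96],[0.487,-0.6,0],1],
  [[0,0,0.96],[0.487,-0.6,0],1],
  [[0,0,0.96],[0.487,-0.6,0],1],
  [[0,0,0.96],[0.487,-0.6,0],1],
  [[0,0,0.96],[0.487,-0.6,0],1],
  [[0,0,0.96],[0.487,-0.6,0],1],
])

```text
clock: 3.25
eef_pos: [577.6, 74.0, 351.2]
tcp_rot: [3.141, 0.0, -0.294]
contact_force: [-0.1, -0.2, -0.2]
opening: 1.001
grasp_force: 0.0
```

>>> step_arm([
  [[0,0,0.96],[0,0,0.3],1],
  [[0,0,0.96],[0,0,0.3],1],
  [[0,0,0.96],[0,0,0.3],1],
  [[0,0,0.96],[0,0,0.3],1],
  [[0,0,0.96],[0,0,0.3],1],
  [[0,0,0.96],[0,0,0.3],1],
  [[0,0,0.96],[0,0,0.3],1],
])

```text
clock: 3.95
eef_pos: [577.7, 73.3, 291.4]
tcp_rot: [-3.141, -0.0, -1.04]
contact_force: [-0.4, -0.2, 0.2]
opening: 0.998
grasp_force: 0.0
```

Run:
```python
from h import *
s=telemetry.sense(); print({k:np.round(s[k],3).tolist() for k in("clock","eef_pos","tcp_rot","qpos")})
cam="wrist"; grab(cam,"w2.png")
for n,z in(("handle",155),("axis",155),("mark",60),("pointer",60),("specimen",60),("polisher",0)):
    for d in imaging.mark_of(cam,n)[:2]: print(cam,n,round(d["conf"],2),np.round(d["xy"],1),np.round(toworld(cam,d["xy"],z),1))
```

```text
{'clock': 3.95, 'eef_pos': [577.673, 73.298, 291.35], 'tcp_rot': [-3.141, -0.0, -1.04], 'qpos': [0.124, 0.235, 1.659, -0.0, 1.247, 2.734]}
wrist handle 0.88 [278.9 203. ] [576.6  77.8 155. ]
wrist axis 0.83 [272.6 135.1] [609.5  31.6 155. ]
wrist pointer 0.98 [319.8  15.9] [624.7 -83.7  60. ]
wrist specimen 0.68 [204.4 167.8] [655.1 107.4  60. ]
wrist polisher 0.57 [279.7 123.6] [605.8  26.6   0. ]
wrist polisher 0.18 [321.1  15.5] [ 625.1 -100.     0. ]
```

View pics/w2.png

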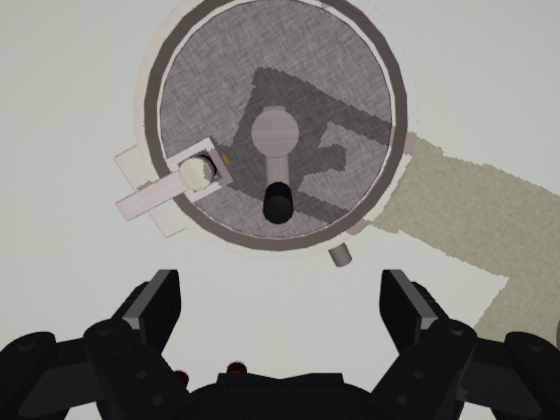

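The wrist view now has the handle at (278,203) and the hub at (275,133), with the mark peeking out at (225,160) beside the holder frame. I'll refine the axis from the platen's edge.

```bash
cat >> h.py <<'E'
def warp(cam,im,z,c,half=160,s=3):
    """orthophoto at height z: column=(x-cx+half)*s, row=(half-(y-cy))*s"""
    w=np.array([[-half,half],[half,half],[half,-half],[-half,-half]],float)
    src=np.float32([topix(cam,[c[0]+a,c[1]+b,z]) for a,b in w])
    n=2*half*s; return cv2.warpPerspective(im,cv2.getPerspectiveTransform(src,np.float32([[0,0],[n,0],[n,n],[0,n]])),(n,n))
E
python3 - <<'E'
from h import *
im=cv2.imread("pics/w2.png"); C=np.array([607.3,29.3])
o=warp("wrist",im,60,C); cv2.imwrite("pics/o2.png",o[::2,::2])
p=cv2.warpPolar(cv2.GaussianBlur(cv2.cvtColor(o,cv2.COLOR_BGR2GRAY),(3,3),0),(480,720),(480,480),480,cv2.WARP_POLAR_LINEAR).astype(float)
pts=[]
for k in range(0,720,6):
    th=-np.radians(k/2); seg=p[k,339:405]; j=seg.argmax()
    if seg[j]-np.median(seg)>40: R=(j+339)/3; pts.append((C[0]+R*np.cos(th),C[1]+R*np.sin(th)))
pts=np.array(pts)
from scipy.optimize import least_squares
f=least_squares(lambda v:np.hypot(pts[:,0]-v[0],pts[:,1]-v[1])-v[2],[*C,125],loss="soft_l1")
print(len(pts),f.x,np.percentile(abs(f.fun),[50,90]))
for z in(122,126): print(toworld("wrist",(275,133),z))
E
```

```text
80 [607.90157384  31.57651981 125.05416331] [0.28044257 1.69617918]
[607.81586534  31.44158821 122.        ]
[607.90514357  31.18297352 126.        ]
```

View pics/o2.png

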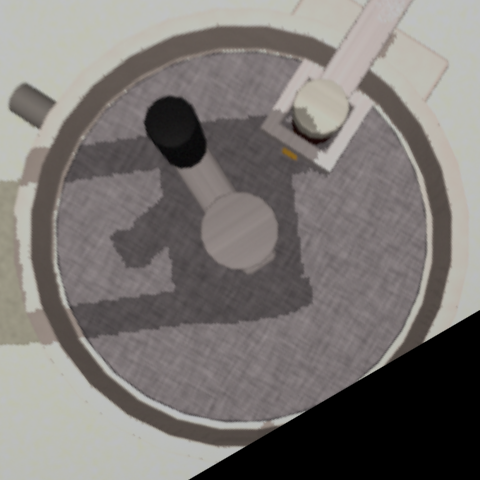

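The fit gives radius 125.05 mm and axis (607.9, 31.5), and the hub agrees. Next: descend and grip.

>>> step_arm([
  [[0,0,0],[-0.018,-0.007,0.4],1],
  [[0,0,0],[-0.018,-0.007,0.7],1],
  [[0,0,0],[-0.018,-0.007,0.767],1],
  [[0,0,0],[-0.018,-0.007,0.767],1],
  [[0,0,0],[-0.018,-0.007,0.767],0],
  [[0,0,0],[-0.018,-0.007,0.767],-1],
  [[0,0,0],[-0.018,-0.007,0.767],-1],
  [[0,0,0],[-0.018,-0.007,0.767],-1],
], squeeze=30)

```text
clock: 5.1
eef_pos: [578.3, 77.7, 140.0]
tcp_rot: [-3.138, -0.001, -1.043]
contact_force: [0.1, 0.6, 1.2]
opening: 0.333
grasp_force: 0.0
```

>>> step_arm([
  [[0,0,0],[0,0,0],-1],
  [[0,0,0],[0,0,0],-1],
  [[0,0,0],[0,0,0],-1],
])

```text
clock: 5.4
eef_pos: [578.3, 77.8, 139.9]
tcp_rot: [-3.138, -0.001, -1.043]
contact_force: [0.1, 0.3, 7.2]
opening: 0.279
grasp_force: 30.1
```

Run:
```python
from h import *
s=telemetry.sense(); print({k:np.round(s[k],3).tolist() for k in("clock","eef_pos","tcp_rot","qpos","opening","grasp_force","contact_force")})
im=grab("wrist","w3.png")
C=[607.9,31.5]; o=warp("wrist",im,60,C); cv2.imwrite("pics/o3.png",np.hstack([im[:,:,::-1],cv2.resize(o[:,:,::-1],(240,240)).repeat(1,0) if 0 else cv2.copyMakeBorder(cv2.resize(o[:,:,::-1],(240,240)),0,180,0,0,0)]))
```

```text
{'clock': 5.4, 'eef_pos': [578.331, 77.819, 139.851], 'tcp_rot': [-3.138, -0.001, -1.043], 'qpos': [0.131, 0.39, 1.806, 0.0, 0.942, 2.745], 'opening': 0.279, 'grasp_force': 30.147, 'contact_force': [0.108, 0.285, 7.156]}
```

View pics/o3.png

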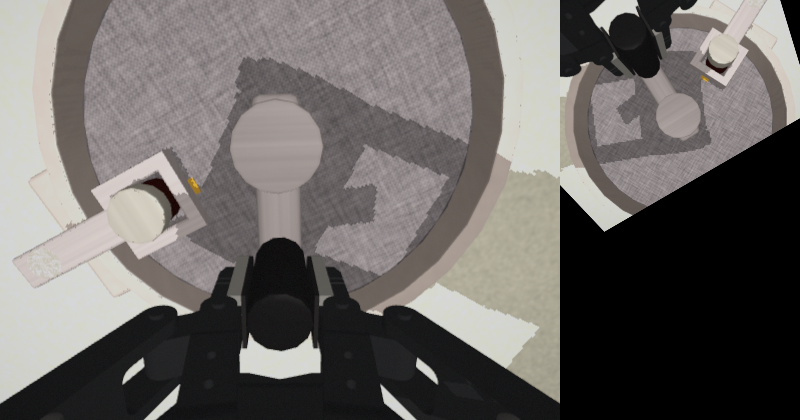

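The handle sits squarely between the pads, with the mark visible at (195,185). I'll write a planner for the circle and do the spin-up with measuring pictures. At a crank speed of 2.5 rad/s the platen stays below its limit for any allowed friction.

```bash
cat > plan.py <<'E'
import json,os,sys; from h import np
def rows(dth,C=(607.9,31.5),R=55.,yaw=-1.043):
    """plan rows for handle-angle steps; commanded state kept in st.json"""
    st=json.load(open("st.json")) if os.path.exists("st.json") else dict(p=[576.89,77.59],a=float(np.arctan2(77.8-31.5,578.3-607.9)))
    p0=np.array(st["p"]);a=st["a"];X=np.array([np.cos(yaw),np.sin(yaw)]);Y=np.array([np.sin(yaw),-np.cos(yaw)])
    out=[]
    for i,d in enumerate(dth):
        a+=d; q=np.array(C)+R*np.array([np.cos(a),np.sin(a)])-p0
        s=[round(float(q@X)/200,3)+0.,round(float(q@Y)/200,3)+0.]
        out.append([[0,0,0],[*s,0],-1])
        if len(out)==8 or i==len(dth)-1:
            print(json.dumps(out)); p0=p0+200*(s[0]*X+s[1]*Y); out=[]
    json.dump(dict(p=p0.tolist(),a=a),open("st.json","w")); print("a",a)
E
cat > snap.py <<'E'
from h import *
s=telemetry.sense(); im=grab("wrist"); c=imaging.calibration("wrist")
np.savez("pics/f%06.2f.npz"%s["clock"],im=im,M=c["cam_to_world"],t=s["clock"],p=s["eef_pos"],f=s["contact_force"])
print(round(s["clock"],3),np.round(s["eef_pos"],1),np.round(s["contact_force"],1))
E
python3 -c "
from plan import *
rows([.03,.08,.13,.18,.22]+[.25]*19)"
```

```text
[[[0, 0, 0], [0.003, 0.002, 0], -1], [[0, 0, 0], [0.005, 0.023, 0], -1], [[0, 0, 0], [0.013, 0.058, 0], -1], [[0, 0, 0], [0.031, 0.104, 0], -1], [[0, 0, 0], [0.064, 0.155, 0], -1], [[0, 0, 0], [0.113, 0.203, 0], -1], [[0, 0, 0], [0.173, 0.236, 0], -1], [[0, 0, 0], [0.239, 0.254, 0], -1]]
[[[0, 0, 0], [0.068, 0.001, 0], -1], [[0, 0, 0], [0.135, -0.015, 0], -1], [[0, 0, 0], [0.196, -0.047, 0], -1], [[0, 0, 0], [0.247, -0.093, 0], -1], [[0, 0, 0], [0.285, -0.15, 0], -1], [[0, 0, 0], [0.307, -0.214, 0], -1], [[0, 0, 0], [0.313, -0.283, 0], -1], [[0, 0, 0], [0.302, -0.35, 0], -1]]
[[[0, 0, 0], [-0.028, -0.063, 0], -1], [[0, 0, 0], [-0.07, -0.117, 0], -1], [[0, 0, 0], [-0.124, -0.159, 0], -1], [[0, 0, 0], [-0.187, -0.186, 0], -1], [[0, 0, 0], [-0.255, -0.197, 0], -1], [[0, 0, 0], [-0.323, -0.19, 0], -1], [[0, 0, 0], [-0.388, -0.167, 0], -1], [[0, 0, 0], [-0.445, -0.129, 0], -1]]
a 7.529619051378576
```

```bash
sed -i 's/im=grab("wrist"); c=imaging.calibration("wrist")/c=imaging.calibration("wrist"); im=grab("wrist")/' snap.py; cat snap.py | head -3
```

```text
from h import *
s=telemetry.sense(); c=imaging.calibration("wrist"); im=grab("wrist")
np.savez("pics/f%06.2f.npz"%s["clock"],im=im,M=c["cam_to_world"],t=s["clock"],p=s["eef_pos"],f=s["contact_force"])
```

>>> step_arm([
  [[0,0,0],[0.003,0.002,0],-1],
  [[0,0,0],[0.005,0.023,0],-1],
  [[0,0,0],[0.013,0.058,0],-1],
  [[0,0,0],[0.031,0.104,0],-1],
  [[0,0,0],[0.064,0.155,0],-1],
  [[0,0,0],[0.113,0.203,0],-1],
  [[0,0,0],[0.173,0.236,0],-1],
  [[0,0,0],[0.239,0.254,0],-1],
])

```text
clock: 6.25
eef_pos: [556.8, 10.5, 139.8]
tcp_rot: [-3.141, 0.0, -1.043]
contact_force: [-3.0, 1.9, 10.5]
opening: 0.282
grasp_force: 30.3
```

```bash
python3 snap.py
```

```text
6.25 [556.8  10.5 139.8] [-3.   1.9 10.5]
```

>>> step_arm([
  [[0,0,0],[0.068,0.001,0],-1],
  [[0,0,0],[0.135,-0.015,0],-1],
  [[0,0,0],[0.196,-0.047,0],-1],
  [[0,0,0],[0.247,-0.093,0],-1],
  [[0,0,0],[0.285,-0.15,0],-1],
  [[0,0,0],[0.307,-0.214,0],-1],
  [[0,0,0],[0.313,-0.283,0],-1],
  [[0,0,0],[0.302,-0.35,0],-1],
])

```text
clock: 7.1
eef_pos: [648.8, -5.8, 139.8]
tcp_rot: [-3.14, 0.0, -1.044]
contact_force: [-7.1, 4.1, 11.0]
opening: 0.281
grasp_force: 30.4
```

```bash
python3 snap.py
```

```text
7.1 [648.8  -5.8 139.8] [-7.1  4.1 11. ]
```

>>> step_arm([
  [[0,0,0],[-0.028,-0.063,0],-1],
  [[0,0,0],[-0.07,-0.117,0],-1],
  [[0,0,0],[-0.124,-0.159,0],-1],
  [[0,0,0],[-0.187,-0.186,0],-1],
  [[0,0,0],[-0.255,-0.197,0],-1],
  [[0,0,0],[-0.323,-0.19,0],-1],
  [[0,0,0],[-0.388,-0.167,0],-1],
  [[0,0,0],[-0.445,-0.129,0],-1],
])

```text
clock: 7.95
eef_pos: [626.3, 83.3, 139.9]
tcp_rot: [-3.14, -0.002, -1.043]
contact_force: [-1.2, -8.0, 7.4]
opening: 0.282
grasp_force: 30.2
```

```bash
python3 snap.py
cat > mk.py <<'E'
import glob,cv2,numpy as np
from h import imaging
K=imaging.calibration("wrist")
C=np.array([607.9,31.5])
def mark(fn):
    z=np.load(fn); M=z["M"]; im=z["im"].astype(int)
    m=(im[:,:,0]-im[:,:,2]>45)&(im[:,:,1]-im[:,:,2]>20)
    v,u=np.nonzero(m)
    d=np.c_[(u-K["cx"])/K["fx"],-(v-K["cy"])/K["fy"],-np.ones(len(u))]@M[:3,:3].T
    P=M[:3,3]+d*((60-M[2,3])/d[:,2])[:,None]; P=P[:,:2]-C; r=np.hypot(*P.T)
    P=P[(r>60)&(r<124)]; r=np.hypot(*P.T)
    if len(P)<8: return float(z["t"]),None
    return float(z["t"]),np.arctan2(*P.mean(0)[::-1]),len(P),r.min().round(),r.max().round(),z["p"].round(1)
if __name__=="__main__":
    import os
    for f in sorted(glob.glob("pics/f*.npz")): print(mark(f))
E
python3 mk.py
python3 - <<'E'
import glob,numpy as np,cv2
fs=sorted(glob.glob("pics/f*.npz")); cv2.imwrite("pics/m1.png",cv2.resize(np.hstack([np.load(f)["im"][:,:,::-1] for f in fs[:3]]),(798,200),interpolation=cv2.INTER_AREA))
E
```

```text
7.95 [626.3  83.3 139.9] [-1.2 -8.   7.4]
(6.25, np.float64(1.3371292330050897), 667, np.float64(63.0), np.float64(123.0), array([556.8,  10.5, 139.8]))
(7.1, None)
(7.95, np.float64(-2.9427918998462697), 1430, np.float64(62.0), np.float64(123.0), array([626.3,  83.3, 139.9]))
```

View pics/m1.png

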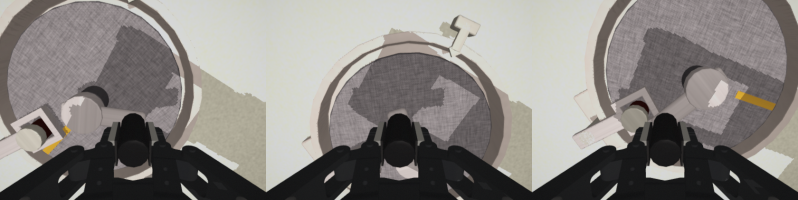

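The three frames show the mark clearly at about (55,143) and (755,101); in the middle one the hand hides it. Now I'll fit friction and inertia to these angles.

```bash
cat > fit.py <<'E'
import numpy as np,json,os
from scipy.optimize import least_squares
# log.json: crank profile list of [duration, crank speed]; obs: list [t, unwrapped mark angle]
def sim(prof,Tf,I,th0,w0=0.,t0=5.45,dt=.005):
    t=t0;th=th0;w=w0;out=[(t,th,w)]
    for d,wc in prof:
        for _ in range(round(d/dt)):
            drive=.08*(wc-w)-.004*w
            if abs(w)<1e-9 and abs(drive)<=Tf: wn=0.
            else:
                s=np.sign(w) if abs(w)>1e-9 else np.sign(drive)
                wn=w+(drive-s*Tf)/I*dt
                if w*wn<0: wn=0.
            th+=(w+wn)/2*dt; w=wn; t+=dt; out.append((t,th,w))
    return np.array(out)
def fit(prof,obs,**k):
    obs=np.array(obs)
    def res(v):
        s=sim(prof,v[0],v[1],v[2],**k); return np.r_[(np.interp(obs[:,0],s[:,0],s[:,1])-obs[:,1])/.01,(v[1]-.059)/.009,(v[2]-1.05)/.03]
    f=least_squares(res,[.095,.059,1.05],diff_step=1e-3,bounds=([.04,.045,.9],[.19,.076,1.2])); return f
def log(prof=None,obs=None):
    L=json.load(open("log.json")) if os.path.exists("log.json") else dict(prof=[],obs=[])
    L["prof"]+=prof or []; L["obs"]+=obs or []; json.dump(L,open("log.json","w")); return L
E
python3 - <<'E'
from fit import *
d=[.03,.08,.13,.18,.22]+[.25]*19
P=[]
for i in range(3): P+=[[.1,x*10] for x in d[8*i:8*i+8]]+[[.05,0]]
L=log(P,[[6.25,1.337],[7.95,3.3404]])
f=fit(L["prof"],L["obs"]); print(f.x,f.fun)
s=sim(L["prof"],*f.x); print(s[-1],s[-11])
for Tf in(f.x[0]-.01,f.x[0]+.01):
  print(Tf,np.round(least_squares(lambda v:fit(L["prof"],L["obs"]).fun,[0]).cost if 0 else 0))
w=1.57; print("wc for 1.57:",w+(f.x[0]+.004*w)/.08)
E
```

```text
[0.07055849 0.0505777  1.10591074] [-0.71314686  0.0919164  -0.93581147  1.86369145]
[8.         3.4085168  1.25414981] [7.95       3.34131916 1.4362611 ]
0.06055849087370568 0
0.08055849087370567 0
wc for 1.57: 2.530481135921321
```

```bash
python3 -c "
from plan import *
rows([.253]*16)"
```

```text
[[[0, 0, 0], [-0.046, 0.052, 0], -1], [[0, 0, 0], [-0.078, 0.114, 0], -1], [[0, 0, 0], [-0.093, 0.182, 0], -1], [[0, 0, 0], [-0.09, 0.251, 0], -1], [[0, 0, 0], [-0.071, 0.317, 0], -1], [[0, 0, 0], [-0.035, 0.377, 0], -1], [[0, 0, 0], [0.014, 0.426, 0], -1], [[0, 0, 0], [0.074, 0.461, 0], -1]]
[[[0, 0, 0], [0.067, 0.018, 0], -1], [[0, 0, 0], [0.137, 0.02, 0], -1], [[0, 0, 0], [0.204, 0.003, 0], -1], [[0, 0, 0], [0.265, -0.029, 0], -1], [[0, 0, 0], [0.317, -0.076, 0], -1], [[0, 0, 0], [0.355, -0.134, 0], -1], [[0, 0, 0], [0.377, -0.2, 0], -1], [[0, 0, 0], [0.382, -0.269, 0], -1]]
a 11.577619051378578
```

>>> step_arm([
  [[0,0,0],[-0.046,0.052,0],-1],
  [[0,0,0],[-0.078,0.114,0],-1],
  [[0,0,0],[-0.093,0.182,0],-1],
  [[0,0,0],[-0.09,0.251,0],-1],
  [[0,0,0],[-0.071,0.317,0],-1],
  [[0,0,0],[-0.035,0.377,0],-1],
  [[0,0,0],[0.014,0.426,0],-1],
  [[0,0,0],[0.074,0.461,0],-1],
])

```text
clock: 8.8
eef_pos: [553.0, 24.5, 139.8]
tcp_rot: [-3.14, 0.0, -1.043]
contact_force: [-1.8, 1.1, 10.8]
opening: 0.283
grasp_force: 31.0
```

```bash
python3 snap.py
```

```text
8.8 [553.   24.5 139.8] [-1.8  1.1 10.8]
```

>>> step_arm([
  [[0,0,0],[0.067,0.018,0],-1],
  [[0,0,0],[0.137,0.02,0],-1],
  [[0,0,0],[0.204,0.003,0],-1],
  [[0,0,0],[0.265,-0.029,0],-1],
  [[0,0,0],[0.317,-0.076,0],-1],
  [[0,0,0],[0.355,-0.134,0],-1],
  [[0,0,0],[0.377,-0.2,0],-1],
  [[0,0,0],[0.382,-0.269,0],-1],
])

```text
clock: 9.65
eef_pos: [639.3, -14.2, 139.8]
tcp_rot: [-3.14, -0.0, -1.044]
contact_force: [-5.9, 5.3, 12.3]
opening: 0.284
grasp_force: 30.9
```

```bash
python3 snap.py; python3 mk.py | tail -2; python3 -c "
from plan import *
rows([.253]*24)"
python3 - <<'E'
from fit import *; from mk import mark; import glob
L=log(([[.1,2.53]]*8+[[.05,0]])*2)
P=L["prof"]; s=sim(P,.07056,.0506,1.106); new=[]
for f in sorted(glob.glob("pics/f*.npz"))[-2:]:
    m=mark(f)
    if m[1] is not None:
        pr=np.interp(m[0],s[:,0],s[:,1]); new.append([m[0],m[1]+2*np.pi*round((pr-m[1])/2/np.pi)]); print("pred",pr,new[-1])
L=log(None,new); f=fit(P,L["obs"]); print(f.x,f.fun,sim(P,*f.x)[-1]); print("wc",1.57+(f.x[0]+.0063)/.08)
E
```

```text
9.65 [639.3 -14.2 139.8] [-5.9  5.3 12.3]
(8.8, np.float64(-1.7752338488777872), 1979, np.float64(62.0), np.float64(123.0), array([553. ,  24.5, 139.8]))
(9.65, np.float64(-0.54830852609625), 1524, np.float64(62.0), np.float64(123.0), array([639.3, -14.2, 139.8]))
[[[0, 0, 0], [-0.013, -0.068, 0], -1], [[0, 0, 0], [-0.042, -0.131, 0], -1], [[0, 0, 0], [-0.086, -0.185, 0], -1], [[0, 0, 0], [-0.142, -0.226, 0], -1], [[0, 0, 0], [-0.206, -0.251, 0], -1], [[0, 0, 0], [-0.275, -0.26, 0], -1], [[0, 0, 0], [-0.344, -0.251, 0], -1], [[0, 0, 0], [-0.408, -0.225, 0], -1]]
[[[0, 0, 0], [-0.056, 0.041, 0], -1], [[0, 0, 0], [-0.1, 0.095, 0], -1], [[0, 0, 0], [-0.129, 0.158, 0], -1], [[0, 0, 0], [-0.141, 0.226, 0], -1], [[0, 0, 0], [-0.136, 0.295, 0], -1], [[0, 0, 0], [-0.114, 0.361, 0], -1], [[0, 0, 0], [-0.076, 0.419, 0], -1], [[0, 0, 0], [-0.024, 0.465, 0], -1]]
[[[0, 0, 0], [0.061, 0.033, 0], -1], [[0, 0, 0], [0.129, 0.049, 0], -1], [[0, 0, 0], [0.198, 0.047, 0], -1], [[0, 0, 0], [0.265, 0.028, 0], -1], [[0, 0, 0], [0.325, -0.007, 0], -1], [[0, 0, 0], [0.374, -0.056, 0], -1], [[0, 0, 0], [0.409, -0.115, 0], -1], [[0, 0, 0], [0.429, -0.182, 0], -1]]
a 17.64961905137858
pred 4.524521522170344 [8.8, np.float64(4.5079514583017986)]
pred 5.73083191125887 [9.65, np.float64(5.7348767810833365)]
[0.07017528 0.05178006 1.10900149] [-0.70302972 -0.59481246  1.19347817 -0.55120804 -0.80221558  1.96671622] [9.7        5.79980495 1.31864524]
wc 2.525941033000681
```

The model fits to within 0.01 rad, and a crank speed of 2.53 rad/s gives 1.57 rad/s at the platen. I'll plan the rest of the uninterrupted run.

```bash
python3 -c "
from plan import *
rows([.253]*48)"
```

```text
[[[0, 0, 0], [0.002, -0.069, 0], -1], [[0, 0, 0], [-0.013, -0.137, 0], -1], [[0, 0, 0], [-0.045, -0.199, 0], -1], [[0, 0, 0], [-0.091, -0.25, 0], -1], [[0, 0, 0], [-0.149, -0.289, 0], -1], [[0, 0, 0], [-0.215, -0.312, 0], -1], [[0, 0, 0], [-0.284, -0.318, 0], -1], [[0, 0, 0], [-0.352, -0.306, 0], -1]]
[[[0, 0, 0], [-0.063, 0.029, 0], -1], [[0, 0, 0], [-0.118, 0.072, 0], -1], [[0, 0, 0], [-0.159, 0.128, 0], -1], [[0, 0, 0], [-0.185, 0.192, 0], -1], [[0, 0, 0], [-0.195, 0.26, 0], -1], [[0, 0, 0], [-0.187, 0.329, 0], -1], [[0, 0, 0], [-0.162, 0.394, 0], -1], [[0, 0, 0], [-0.121, 0.45, 0], -1]]
[[[0, 0, 0], [0.053, 0.045, 0], -1], [[0, 0, 0], [0.116, 0.075, 0], -1], [[0, 0, 0], [0.184, 0.088, 0], -1], [[0, 0, 0], [0.253, 0.083, 0], -1], [[0, 0, 0], [0.319, 0.061, 0], -1], [[0, 0, 0], [0.378, 0.024, 0], -1], [[0, 0, 0], [0.425, -0.027, 0], -1], [[0, 0, 0], [0.458, -0.088, 0], -1]]
[[[0, 0, 0], [0.016, -0.067, 0], -1], [[0, 0, 0], [0.016, -0.137, 0], -1], [[0, 0, 0], [-0.003, -0.204, 0], -1], [[0, 0, 0], [-0.037, -0.264, 0], -1], [[0, 0, 0], [-0.085, -0.314, 0], -1], [[0, 0, 0], [-0.144, -0.35, 0], -1], [[0, 0, 0], [-0.211, -0.37, 0], -1], [[0, 0, 0], [-0.28, -0.373, 0], -1]]
[[[0, 0, 0], [-0.068, 0.015, 0], -1], [[0, 0, 0], [-0.13, 0.046, 0], -1], [[0, 0, 0], [-0.182, 0.091, 0], -1], [[0, 0, 0], [-0.222, 0.149, 0], -1], [[0, 0, 0], [-0.245, 0.214, 0], -1], [[0, 0, 0], [-0.252, 0.283, 0], -1], [[0, 0, 0], [-0.241, 0.352, 0], -1], [[0, 0, 0], [-0.213, 0.415, 0], -1]]
[[[0, 0, 0], [0.043, 0.055, 0], -1], [[0, 0, 0], [0.098, 0.097, 0], -1], [[0, 0, 0], [0.162, 0.124, 0], -1], [[0, 0, 0], [0.231, 0.134, 0], -1], [[0, 0, 0], [0.3, 0.127, 0], -1], [[0, 0, 0], [0.365, 0.102, 0], -1], [[0, 0, 0], [0.421, 0.062, 0], -1], [[0, 0, 0], [0.466, 0.01, 0], -1]]
a 29.793619051378585
```

>>> step_arm([
  [[0,0,0],[-0.013,-0.068,0],-1],
  [[0,0,0],[-0.042,-0.131,0],-1],
  [[0,0,0],[-0.086,-0.185,0],-1],
  [[0,0,0],[-0.142,-0.226,0],-1],
  [[0,0,0],[-0.206,-0.251,0],-1],
  [[0,0,0],[-0.275,-0.26,0],-1],
  [[0,0,0],[-0.344,-0.251,0],-1],
  [[0,0,0],[-0.408,-0.225,0],-1],
])

```text
clock: 10.5
eef_pos: [636.4, 78.5, 139.8]
tcp_rot: [-3.14, -0.002, -1.043]
contact_force: [-3.5, -7.7, 11.9]
opening: 0.287
grasp_force: 31.0
```

>>> step_arm([
  [[0,0,0],[-0.056,0.041,0],-1],
  [[0,0,0],[-0.1,0.095,0],-1],
  [[0,0,0],[-0.129,0.158,0],-1],
  [[0,0,0],[-0.141,0.226,0],-1],
  [[0,0,0],[-0.136,0.295,0],-1],
  [[0,0,0],[-0.114,0.361,0],-1],
  [[0,0,0],[-0.076,0.419,0],-1],
  [[0,0,0],[-0.024,0.465,0],-1],
])

```text
clock: 11.3
eef_pos: [552.9, 36.4, 139.8]
tcp_rot: [-3.14, 0.0, -1.043]
contact_force: [-2.5, 1.6, 13.2]
opening: 0.286
grasp_force: 31.1
```

>>> step_arm([
  [[0,0,0],[0.061,0.033,0],-1],
  [[0,0,0],[0.129,0.049,0],-1],
  [[0,0,0],[0.198,0.047,0],-1],
  [[0,0,0],[0.265,0.028,0],-1],
  [[0,0,0],[0.325,-0.007,0],-1],
  [[0,0,0],[0.374,-0.056,0],-1],
  [[0,0,0],[0.409,-0.115,0],-1],
  [[0,0,0],[0.429,-0.182,0],-1],
])

```text
clock: 12.1
eef_pos: [629.1, -19.7, 139.8]
tcp_rot: [-3.139, -0.0, -1.044]
contact_force: [-4.2, 5.4, 11.1]
opening: 0.286
grasp_force: 30.8
```

>>> step_arm([
  [[0,0,0],[0.002,-0.069,0],-1],
  [[0,0,0],[-0.013,-0.137,0],-1],
  [[0,0,0],[-0.045,-0.199,0],-1],
  [[0,0,0],[-0.091,-0.25,0],-1],
  [[0,0,0],[-0.149,-0.289,0],-1],
  [[0,0,0],[-0.215,-0.312,0],-1],
  [[0,0,0],[-0.284,-0.318,0],-1],
  [[0,0,0],[-0.352,-0.306,0],-1],
])

```text
clock: 12.9
eef_pos: [645.4, 71.7, 139.8]
tcp_rot: [-3.141, -0.002, -1.043]
contact_force: [-4.9, -7.0, 12.6]
opening: 0.287
grasp_force: 31.1
```

>>> step_arm([
  [[0,0,0],[-0.063,0.029,0],-1],
  [[0,0,0],[-0.118,0.072,0],-1],
  [[0,0,0],[-0.159,0.128,0],-1],
  [[0,0,0],[-0.185,0.192,0],-1],
  [[0,0,0],[-0.195,0.26,0],-1],
  [[0,0,0],[-0.187,0.329,0],-1],
  [[0,0,0],[-0.162,0.394,0],-1],
  [[0,0,0],[-0.121,0.45,0],-1],
])

```text
clock: 13.7
eef_pos: [555.3, 48.0, 139.8]
tcp_rot: [-3.139, 0.0, -1.043]
contact_force: [-2.2, 2.1, 12.6]
opening: 0.286
grasp_force: 31.0
```

>>> step_arm([
  [[0,0,0],[0.053,0.045,0],-1],
  [[0,0,0],[0.116,0.075,0],-1],
  [[0,0,0],[0.184,0.088,0],-1],
  [[0,0,0],[0.253,0.083,0],-1],
  [[0,0,0],[0.319,0.061,0],-1],
  [[0,0,0],[0.378,0.024,0],-1],
  [[0,0,0],[0.425,-0.027,0],-1],
  [[0,0,0],[0.458,-0.088,0],-1],
])

```text
clock: 14.5
eef_pos: [618.0, -23.1, 139.8]
tcp_rot: [-3.139, -0.001, -1.044]
contact_force: [-1.9, 5.7, 9.0]
opening: 0.281
grasp_force: 30.8
```

>>> step_arm([
  [[0,0,0],[0.016,-0.067,0],-1],
  [[0,0,0],[0.016,-0.137,0],-1],
  [[0,0,0],[-0.003,-0.204,0],-1],
  [[0,0,0],[-0.037,-0.264,0],-1],
  [[0,0,0],[-0.085,-0.314,0],-1],
  [[0,0,0],[-0.144,-0.35,0],-1],
  [[0,0,0],[-0.211,-0.37,0],-1],
  [[0,0,0],[-0.28,-0.373,0],-1],
])

```text
clock: 15.3
eef_pos: [652.9, 63.1, 139.8]
tcp_rot: [-3.141, -0.001, -1.043]
contact_force: [-5.5, -6.3, 13.8]
opening: 0.284
grasp_force: 31.2
```

>>> step_arm([
  [[0,0,0],[-0.068,0.015,0],-1],
  [[0,0,0],[-0.13,0.046,0],-1],
  [[0,0,0],[-0.182,0.091,0],-1],
  [[0,0,0],[-0.222,0.149,0],-1],
  [[0,0,0],[-0.245,0.214,0],-1],
  [[0,0,0],[-0.252,0.283,0],-1],
  [[0,0,0],[-0.241,0.352,0],-1],
  [[0,0,0],[-0.213,0.415,0],-1],
])

```text
clock: 16.1
eef_pos: [560.1, 58.8, 139.8]
tcp_rot: [-3.139, -0.0, -1.043]
contact_force: [0.1, 1.9, 10.2]
opening: 0.288
grasp_force: 30.9
```

>>> step_arm([
  [[0,0,0],[0.043,0.055,0],-1],
  [[0,0,0],[0.098,0.097,0],-1],
  [[0,0,0],[0.162,0.124,0],-1],
  [[0,0,0],[0.231,0.134,0],-1],
  [[0,0,0],[0.3,0.127,0],-1],
  [[0,0,0],[0.365,0.102,0],-1],
  [[0,0,0],[0.421,0.062,0],-1],
  [[0,0,0],[0.466,0.01,0],-1],
])

```text
clock: 16.9
eef_pos: [606.2, -24.0, 139.8]
tcp_rot: [-3.139, -0.001, -1.044]
contact_force: [-1.1, 4.3, 9.5]
opening: 0.282
grasp_force: 30.8
```

```bash
python3 snap.py; python3 mk.py | tail -1
python3 - <<'E'
from fit import *; from mk import mark; import glob
L=log([[.1,2.53]]*72+[[.05,0]])
P=L["prof"]; s=sim(P,.0702,.0518,1.109)
m=mark(sorted(glob.glob("pics/f*.npz"))[-1])
pr=np.interp(m[0],s[:,0],s[:,1]); print("pred",pr)
if m[1] is not None:
    L=log(None,[[m[0],float(m[1]+2*np.pi*round((pr-m[1])/2/np.pi))]]); print(L["obs"][-1])
f=fit(P,L["obs"]); print(f.x,f.fun); s=sim(P,*f.x); print(s[-1])
a=s[(s[:,2]>1.361)&(s[:,0]>9.7)]; print("above 13rpm from",a[0,0],"to",a[-1,0],"max",s[:,2].max())
E
```

```text
16.9 [606.2 -24.  139.8] [-1.1  4.3  9.5]
(16.9, np.float64(-1.8632882695363069), 1485, np.float64(62.0), np.float64(122.0), array([606.2, -24. , 139.8]))
pred 16.973015160007982
[16.9, 16.986267652002454]
[0.07006919 0.05201127 1.10951048] [-0.70006639 -0.66914931  1.1871698  -0.46505004 -0.01413164 -0.77652511
  1.98368281]
[16.95       17.0601405   1.38771193]
above 13rpm from 9.810000000000228 to 16.950000000001005 max 1.5753646331061777
```

The fit shows 7.1 s steadily inside the band, peaking at 15.04 rpm. Next I'll measure the pointer's angle in this frame and plan the stop.

Run:
```python
import numpy as np,cv2
from mk import K,C
z=np.load("pics/f016.90.npz"); M=z["M"]; im=z["im"]
def pix(P):
    q=(np.asarray(P)-M[:3,3])@M[:3,:3]; return [K["cx"]-K["fx"]*q[0]/q[2],K["cy"]+K["fy"]*q[1]/q[2]]
# ortho, polar-like: columns=angle -125..-55 deg (10px/deg), rows=radius 60..160 (4px/mm)
A,R=np.meshgrid(np.radians(np.arange(-125,-55,.1)),np.arange(165,55,-.25))
for zz in(60,):
    q=np.stack([C[0]+R*np.cos(A),C[1]+R*np.sin(A),0*A+zz],-1)
    uv=np.apply_along_axis(pix,2,q).astype(np.float32)
    o=cv2.remap(im,uv[...,0],uv[...,1],cv2.INTER_CUBIC); cv2.imwrite("pics/p%d.png"%zz,o[:,:,::-1])
from fit import *
L=log(); x=[.07007,.05201,1.1095]
for extra in([[1.5,0]],[[.1,1],[1.4,0]]): s=sim(L["prof"]+extra,*x); print(np.degrees(s[-1,1])%360-360)
```

```text
-82.37399534543317
-79.06143200751978
```

View pics/p60.png

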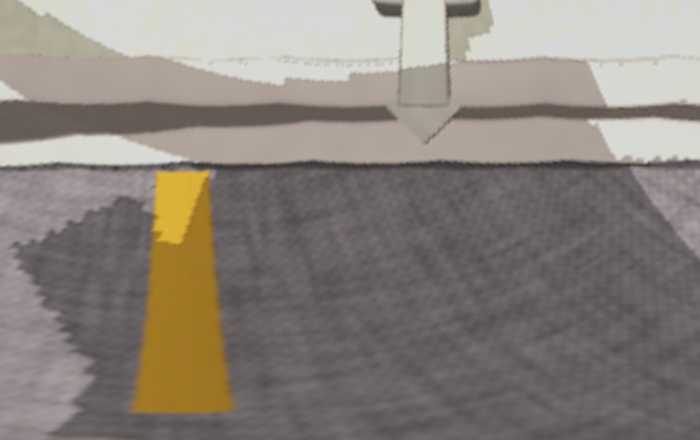

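The rectified view has the pointer tip at column 425, which is about -82.3°, and the mark centred near column 181 (-106.9°). Holding the crank still now is predicted to stop the mark at -82.4°, so I'll simply hold.

>>> step_arm([
  [[0,0,0],[0,0,0],-1],
  [[0,0,0],[0,0,0],-1],
  [[0,0,0],[0,0,0],-1],
  [[0,0,0],[0,0,0],-1],
  [[0,0,0],[0,0,0],-1],
  [[0,0,0],[0,0,0],-1],
  [[0,0,0],[0,0,0],-1],
  [[0,0,0],[0,0,0],-1],
])

```text
clock: 17.75
eef_pos: [606.2, -23.7, 139.9]
tcp_rot: [-3.139, -0.002, -1.043]
contact_force: [0.1, -2.5, 8.5]
opening: 0.285
grasp_force: 30.8
```

```bash
cat > chk.py <<'E'
import glob,numpy as np,cv2
from mk import K,C,mark
from h import imaging,toworld
f=sorted(glob.glob("pics/f*.npz"))[-1]; m=mark(f); print(m,"mark deg",np.degrees(m[1]))
for n in("pointer","mark"):
    for d in imaging.mark_of("wrist",n)[:1]:
        p=toworld("wrist",d["xy"],60)[:2]-C; print(n,d["conf"],np.hypot(*p),np.degrees(np.arctan2(p[1],p[0])))
z=np.load(f); M=z["M"]
def pix(P):
    q=(np.asarray(P)-M[:3,3])@M[:3,:3]; return [K["cx"]-K["fx"]*q[0]/q[2],K["cy"]+K["fy"]*q[1]/q[2]]
A,R=np.meshgrid(np.radians(np.arange(-117,-47,.1)),np.arange(165,55,-.25))
uv=np.apply_along_axis(pix,2,np.stack([C[0]+R*np.cos(A),C[1]+R*np.sin(A),0*A+60],-1)).astype(np.float32)
cv2.imwrite("pics/q%06.2f.png"%m[0],cv2.remap(z["im"],uv[...,0],uv[...,1],cv2.INTER_CUBIC)[:,:,::-1])
E
python3 snap.py; python3 chk.py; ls pics/q*
```

```text
17.75 [606.2 -23.7 139.9] [ 0.1 -2.5  8.5]
(17.75, np.float64(-1.3076640025526485), 1611, np.float64(62.0), np.float64(123.0), array([606.2, -23.7, 139.9])) mark deg -74.92362836745127
pointer 0.88 116.51293764467823 -82.20094667207485
mark 0.77 116.07928532087229 -74.97405408233759
pics/q017.75.png
```

The mark stopped at -74.9° against a pointer at -82.2°, so it overshot by 7.3°, probably from crank lag at the stop. I'll check that it's at rest and plan a gentle nudge back through the coupling.

```bash
python3 snap.py; python3 mk.py|tail -1
python3 - <<'E'
from fit import *
for w,n in((1.5,2),(1.5,3),(1.5,4),(2,2),(2,3),(2.5,2)):
  print(w,n,[round(float(np.degrees(sim([[.1,-w*.6]]+[[.1,-w]]*n+[[.1,-w*.4],[1,0]],T,.052,0,t0=0)[-1,1])),1) for T in(.06,.07,.08)])
E
```

```text
17.9 [606.2 -23.7 139.9] [-0.5 -1.2  9.6]
(17.9, np.float64(-1.3111935922228928), 1614, np.float64(62.0), np.float64(123.0), array([606.2, -23.7, 139.9]))
1.5 2 [-3.1, -2.0, -1.4]
1.5 3 [-5.4, -3.8, -2.7]
1.5 4 [-8.1, -5.8, -4.2]
2 2 [-6.9, -5.4, -4.1]
2 3 [-11.3, -9.1, -7.2]
2.5 2 [-11.3, -9.4, -7.8]
```

```bash
python3 -c "
from plan import *
rows([-.13,-.2,-.2,-.1,0,0,0,0])"
```

```text
[[[0, 0, 0], [-0.021, 0.028, 0], -1], [[0, 0, 0], [-0.061, 0.066, 0], -1], [[0, 0, 0], [-0.107, 0.095, 0], -1], [[0, 0, 0], [-0.133, 0.106, 0], -1], [[0, 0, 0], [-0.133, 0.106, 0], -1], [[0, 0, 0], [-0.133, 0.106, 0], -1], [[0, 0, 0], [-0.133, 0.106, 0], -1], [[0, 0, 0], [-0.133, 0.106, 0], -1]]
a 29.163619051378586
```

>>> step_arm([
  [[0,0,0],[-0.021,0.028,0],-1],
  [[0,0,0],[-0.061,0.066,0],-1],
  [[0,0,0],[-0.107,0.095,0],-1],
  [[0,0,0],[-0.133,0.106,0],-1],
  [[0,0,0],[-0.133,0.106,0],-1],
  [[0,0,0],[-0.133,0.106,0],-1],
  [[0,0,0],[-0.133,0.106,0],-1],
  [[0,0,0],[-0.133,0.106,0],-1],
])

```text
clock: 18.75
eef_pos: [573.6, -11.8, 139.8]
tcp_rot: [-3.141, -0.002, -1.043]
contact_force: [-3.9, -3.7, 13.9]
opening: 0.284
grasp_force: 31.3
```

```bash
python3 snap.py; python3 chk.py; ls pics/q*
```

```text
18.75 [573.6 -11.8 139.8] [-3.9 -3.7 13.9]
(18.75, np.float64(-1.5087174203294194), 1751, np.float64(62.0), np.float64(123.0), array([573.6, -11.8, 139.8])) mark deg -86.44314066274076
pointer 0.59 116.76411684734538 -82.03976975316009
mark 0.69 117.60295019120447 -86.6096757110333
pics/q017.75.png
pics/q018.75.png
```

It overshot the other way: mark at -86.4°, pointer at -82.1°. A smaller forward nudge is needed.

```bash
python3 -c "
from plan import *
rows([.09,.15,.15,.06,0,0,0,0])"
```

```text
[[[0, 0, 0], [0.023, -0.009, 0], -1], [[0, 0, 0], [0.059, -0.03, 0], -1], [[0, 0, 0], [0.091, -0.056, 0], -1], [[0, 0, 0], [0.103, -0.068, 0], -1], [[0, 0, 0], [0.103, -0.068, 0], -1], [[0, 0, 0], [0.103, -0.068, 0], -1], [[0, 0, 0], [0.103, -0.068, 0], -1], [[0, 0, 0], [0.103, -0.068, 0], -1]]
a 29.61361905137858
```

>>> step_arm([
  [[0,0,0],[0.023,-0.009,0],-1],
  [[0,0,0],[0.059,-0.03,0],-1],
  [[0,0,0],[0.091,-0.056,0],-1],
  [[0,0,0],[0.103,-0.068,0],-1],
  [[0,0,0],[0.103,-0.068,0],-1],
  [[0,0,0],[0.103,-0.068,0],-1],
  [[0,0,0],[0.103,-0.068,0],-1],
  [[0,0,0],[0.103,-0.068,0],-1],
])

```text
clock: 19.7
eef_pos: [596.5, -22.5, 139.9]
tcp_rot: [-3.139, -0.002, -1.043]
contact_force: [-0.4, -3.0, 9.8]
opening: 0.288
grasp_force: 30.8
```

```bash
python3 snap.py; python3 chk.py
```

```text
19.7 [596.5 -22.5 139.9] [-0.4 -3.   9.8]
(19.7, np.float64(-1.378848391248547), 1644, np.float64(62.0), np.float64(123.0), array([596.5, -22.5, 139.9])) mark deg -79.00219340694501
pointer 0.62 117.5907928111477 -81.8023854161236
mark 0.71 117.39726314307804 -78.94417733169232
```

```bash
python3 -c "
from plan import *
rows([-.08,-.15,-.05,0,0,0,0])"
```

```text
[[[0, 0, 0], [-0.016, 0.016, 0], -1], [[0, 0, 0], [-0.049, 0.041, 0], -1], [[0, 0, 0], [-0.06, 0.048, 0], -1], [[0, 0, 0], [-0.06, 0.048, 0], -1], [[0, 0, 0], [-0.06, 0.048, 0], -1], [[0, 0, 0], [-0.06, 0.048, 0], -1], [[0, 0, 0], [-0.06, 0.048, 0], -1]]
a 29.333619051378584
```

>>> step_arm([
  [[0,0,0],[-0.016,0.016,0],-1],
  [[0,0,0],[-0.049,0.041,0],-1],
  [[0,0,0],[-0.06,0.048,0],-1],
  [[0,0,0],[-0.06,0.048,0],-1],
  [[0,0,0],[-0.06,0.048,0],-1],
  [[0,0,0],[-0.06,0.048,0],-1],
  [[0,0,0],[-0.06,0.048,0],-1],
])

```text
clock: 20.55
eef_pos: [581.8, -17.2, 139.8]
tcp_rot: [-3.14, -0.002, -1.043]
contact_force: [-2.7, -3.4, 11.5]
opening: 0.28
grasp_force: 31.2
```

```bash
python3 snap.py; python3 chk.py; ls pics/q*
```

```text
20.55 [581.8 -17.2 139.8] [-2.7 -3.4 11.5]
(20.55, np.float64(-1.450709299870248), 1697, np.float64(62.0), np.float64(122.0), array([581.8, -17.2, 139.8])) mark deg -83.11952018294376
pointer 0.73 116.97913598124836 -81.61404209533673
mark 0.94 116.50344289805571 -83.16314328681955
pics/q017.75.png
pics/q018.75.png
pics/q019.70.png
pics/q020.55.png
```

The mark reads -83.1° and the pointer about -82°. I'll check it in the picture.

View pics/q020.55.png

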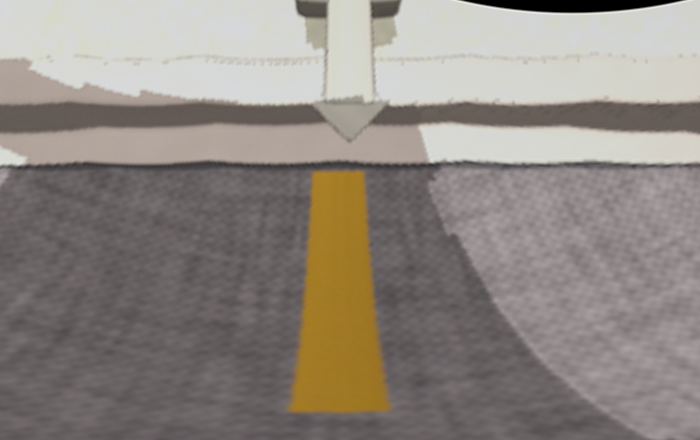

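```bash
python3 -c "
from plan import *
rows([.06,.115,.04,0,0,0,0])"
```

```text
[[[0, 0, 0], [0.014, -0.009, 0], -1], [[0, 0, 0], [0.039, -0.028, 0], -1], [[0, 0, 0], [0.047, -0.035, 0], -1], [[0, 0, 0], [0.047, -0.035, 0], -1], [[0, 0, 0], [0.047, -0.035, 0], -1], [[0, 0, 0], [0.047, -0.035, 0], -1], [[0, 0, 0], [0.047, -0.035, 0], -1]]
a 29.54861905137858
```

The mark centre is at column 339 and the pointer tip at 349, which is 1.0° (2 mm) short. One gentle last nudge.

>>> step_arm([
  [[0,0,0],[0.014,-0.009,0],-1],
  [[0,0,0],[0.039,-0.028,0],-1],
  [[0,0,0],[0.047,-0.035,0],-1],
  [[0,0,0],[0.047,-0.035,0],-1],
  [[0,0,0],[0.047,-0.035,0],-1],
  [[0,0,0],[0.047,-0.035,0],-1],
  [[0,0,0],[0.047,-0.035,0],-1],
])

```text
clock: 21.4
eef_pos: [592.8, -21.6, 139.8]
tcp_rot: [-3.139, -0.002, -1.043]
contact_force: [-1.2, -3.4, 10.6]
opening: 0.286
grasp_force: 30.9
```

```bash
python3 snap.py; python3 chk.py
```

```text
21.4 [592.8 -21.6 139.8] [-1.2 -3.4 10.6]
(21.4, np.float64(-1.3967701885656116), 1651, np.float64(62.0), np.float64(123.0), array([592.8, -21.6, 139.8])) mark deg -80.0290367545017
pointer 0.91 118.18387398011009 -82.48660451111678
mark 0.86 117.36669459708733 -80.53703080309053
```

```bash
python3 -c "
from plan import *
rows([-.045,-.08,-.025,0,0,0,0])"
```

```text
[[[0, 0, 0], [-0.009, 0.008, 0], -1], [[0, 0, 0], [-0.027, 0.022, 0], -1], [[0, 0, 0], [-0.032, 0.026, 0], -1], [[0, 0, 0], [-0.032, 0.026, 0], -1], [[0, 0, 0], [-0.032, 0.026, 0], -1], [[0, 0, 0], [-0.032, 0.026, 0], -1], [[0, 0, 0], [-0.032, 0.026, 0], -1]]
a 29.39861905137858
```

>>> step_arm([
  [[0,0,0],[-0.009,0.008,0],-1],
  [[0,0,0],[-0.027,0.022,0],-1],
  [[0,0,0],[-0.032,0.026,0],-1],
  [[0,0,0],[-0.032,0.026,0],-1],
  [[0,0,0],[-0.032,0.026,0],-1],
  [[0,0,0],[-0.032,0.026,0],-1],
  [[0,0,0],[-0.032,0.026,0],-1],
])

```text
clock: 22.25
eef_pos: [585.0, -18.8, 139.8]
tcp_rot: [-3.14, -0.002, -1.043]
contact_force: [-1.6, -4.3, 11.6]
opening: 0.283
grasp_force: 31.0
```

```bash
python3 snap.py; python3 chk.py
```

```text
22.25 [585.  -18.8 139.8] [-1.6 -4.3 11.6]
(22.25, np.float64(-1.4391097469612464), 1682, np.float64(62.0), np.float64(122.0), array([585. , -18.8, 139.8])) mark deg -82.45491475701927
pointer 0.57 117.3708418215065 -82.49448289306139
mark 0.89 115.29251797412566 -82.55707614147964
```

It's aligned: mark -82.45°, pointer about -82.3°. Now I'll release, then lift straight up.

>>> step_arm([
  [[0,0,0],[0,0,0],0],
  [[0,0,0],[0,0,0],0.6],
  [[0,0,0],[0,0,0],1],
  [[0,0,0],[0,0,0],1],
  [[0,0,0],[0,0,0],1],
  [[0,0,0],[0,0,0],1],
  [[0,0,0],[0,0,0],1],
])

```text
clock: 23.1
eef_pos: [584.2, -18.2, 137.8]
tcp_rot: [3.141, 0.0, -1.043]
contact_force: [-0.4, 0.3, -0.1]
opening: 0.999
grasp_force: 0.0
```

>>> step_arm([
  [[0,0,0],[0,0,-0.05],1],
  [[0,0,0],[0,0,-0.15],1],
  [[0,0,0],[0,0,-0.3],1],
  [[0,0,0],[0,0,-0.4],1],
  [[0,0,0],[0,0,-0.45],1],
  [[0,0,0],[0,0,-0.45],1],
  [[0,0,0],[0,0,-0.45],1],
])

```text
clock: 23.8
eef_pos: [583.8, -18.2, 227.3]
tcp_rot: [3.141, 0.0, -1.043]
contact_force: [0.0, -0.1, 0.2]
opening: 1.001
grasp_force: 0.0
```

```bash
python3 snap.py; python3 chk.py; ls pics/q*|tail -1; cp $(ls pics/q*|tail -1) pics/final.png; python3 snap.py; python3 mk.py|tail -1; python3 -c "
import cv2,glob,numpy as np
im=np.load(sorted(glob.glob('pics/f*.npz'))[-1])['im'][:,:,::-1]; cv2.imwrite('pics/final.png',im)"
```

```text
23.8 [583.8 -18.2 227.3] [ 0.  -0.1  0.2]
(23.8, np.float64(-1.4372241149650489), 895, np.float64(62.0), np.float64(123.0), array([583.8, -18.2, 227.3])) mark deg -82.34687600192233
pointer 0.82 117.45782550700129 -82.22580409658337
mark 0.63 116.46327092676165 -81.53531623348024
pics/q023.80.png
23.95 [583.5 -18.2 226.7] [-0.6 -0.1  0.2]
(23.95, np.float64(-1.4371266891088028), 901, np.float64(62.0), np.float64(122.0), array([583.5, -18.2, 226.7]))
```

View pics/final.png

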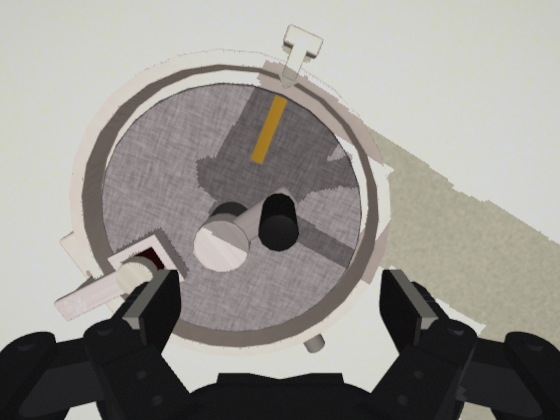

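The mark, running from (257,162) to (281,97), lines up with the pointer tip at (289,86). The platen is at rest, the hand is clear of the handle at (278,222), and the specimen is still in its holder.

```bash
python3 -c "
from rig import r
print(r.sign_off())"
```

```text
the job is handed in; nothing more can be done
None
```

The job is handed in at about 24 s: by the fitted model the platen ran anticlockwise at about 15 rpm for 7.1 s (peak 15.04); I nudged it both ways by the crank to stop the mark about 0.1° from the pointer, then released the handle and lifted clear.

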